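# Turn the orange-tabbed board over in the pharmacy ring binder

## Robot

A 7-joint arm with a two-finger parallel gripper is mounted at the origin on the work surface. World frame = base frame: x ahead of the robot, y to its left, z up, the work surface at z = 0. Lengths are in m, angles in rad, forces in N, time in s.
With the tool pointing down it reaches from about 0.425 to 0.925 m from the base axis. Payload 6.8 kg.
Tool frame: the origin (TCP) lies midway between the tips of the shut fingers; the grasp point (between the pads) lies r.tcp_to_grasp behind it (r.tcp_to_grasp is the distance from the TCP to the grasp point, in m); x points along the fingers, y is the direction in which the jaws open and shut, and the axes are right-handed (so a half turn about x gives the same grasp; the last joint's range is limited). The gripper opens to 85 mm and grips with 20 to 120 N. Pads are 22 mm wide; open, the fingers measure 114 mm over their backs; the gripper's body (76 mm by 85 mm) begins 54 mm behind the grasp point. The pads swing forward as they close: fully open they stand 13 mm farther back than shut.
Start: joints at [1.1, 0.477, 0.022, 1.555, -0.011, 1.109, -0.083], TCP at [0.24, -0.631, 0.231] pointing down, gripper open.
Joint ranges: [-2.96, 2.96], [-0.34, 2.1], [-1.41, 1.46], [0.24, 2.44], [-1.37, 4.51], [0.17, 1.92], [-2.96, 2.96]. Speed limits (rad/s): [2.39, 2.39, 3.14, 3.14, 3.14, 3.14, 3.14].

## Interface

Orientations are given as a rotation vector (axis times angle).
In Python, from bench import r, grab_frame, search_frame, cut_out, pinpoint gives the robot as it stands. The module is installed in compiled form; this text tells all that it offers.
- The arm moves only by the tool apply_moves, never from a script. Its argument "commands" is a list of rows, each a list of 7 numbers: the finger opening in mm, from 0 to 85.4, then the shift along the tool's x, y, z in mm, then the turn, a rotation vector about the tool's x, y, z in rad. A call has 1 to 20 rows; each row is the pose to reach, as a shift and turn from the pose commanded when the call began, along the tool's axes at that moment; what a row does not reach only later rows make up. A row lasts 1/10 s, in which the tool goes at most 50 mm and 8.59 degrees, less where a joint would pass 70% of its speed; a pose out of reach is approached as far as the arm can. A call with a gripper value outside its range is refused whole. The fingers move at their own pace and stop on an object; "force" is the grip in N (left out, the last holds). Time passes only in rows, so rows that repeat a pose let the fingers close. It gives the time, the measured TCP pose, the force and the opening at its end, in the units of the state.
- r.get_obs(): the state, without advancing time (a new reading comes with each control period).
- grab_frame(name): name is "scene" or "side" or "wrist"; returns a dict with "pixels" (384x512x3 uint8, red, green, blue), "mtx" (3x3 intrinsics, pixels), "distortion" ([k1, k2, p1, p2, k3] as OpenCV has them; the pictures are not rectified), "position" and "rotation" of the camera in the world; the wrist camera has in their place "T_tool_cam" (4x4, takes a point from camera to tool coordinates, whose origin is the TCP and whose axes are the tool frame's). Camera axes: x right, y down, z forward; pixel columns grow to the right and rows downward; lengths in m; the calibration is good to about 2 mm. A picture is of the moment at which its call begins: read the wrist's pose just before it. There is no depth.
- r.hand_in(): hands the job in, once; it reports no verdict.
Trained networks look in the newest picture that a camera, given by its name, has taken for a name from the list of things; names that differ only in an ending like _2 or _b are one class to them, and where a whole thing is asked for, a point or a joint stands for the part that bears it (a point fixed in the world has none). Each returns a list of dicts, best first, with "confidence" (0 to 1); they miss things now and then, are a little off and sometimes report something else, mostly with a low value. They report only what shows in the picture. A call takes as long as a camera call.
- search_frame(label, camera): "point" ([column, row] as shares, 0 to 1, of the picture: columns of its width, rows of its height, amid what is visible of it).
- cut_out(label, camera): "pixels" (384x512 bool, what is visible of it) and "point" ([column, row] as shares, 0 to 1, of the picture: columns of its width, rows of its height, amid what is visible of it).
- pinpoint(label, camera): "point" ([column, row] as shares, 0 to 1, of the picture: columns of its width, rows of its height: a listed point, or the origin of a listed thing).
The state is a dict: "clock": time; "joints": joint angles; "qvel": joint speeds; "tau": joint torques, N m; "tcp_pos": TCP position; "orientation": TCP orientation; "contact_force": force on the tool from outside, world axes, zero at the start; "moment": the same for the moment, N m; "grip_width": finger opening in m.
Only numpy, scipy, OpenCV 4.12 (cv2) and the standard library are available. Lean on these libraries where they do the work, as an engineer would, in place of code of your own. Each camera call takes 0.05 s, during which the arm holds its last target.

## Task

The stock binder lies open on the pharmacy counter. Push the orange-tabbed board up from beneath and over the rings, gently and without gripping it, then press it down until it lies flat on the left-hand side. Leave the green- and blue-tabbed boards lying where they are, and do not disturb anything else on the counter.

Things in the scene. Friction and masses are not known exactly. Their poses are not given: they have to be found in the camera images.
- binder: open black ring binder, fixed; origin on the counter under mid-spine; x along the spine, y to the left-hand side, z up. 240 mm along x; its 3 mm thick covers reach 211 mm either side of the spine. On each a block of pages, 206 mm long, top 36 mm above the counter, outer edge at most 174 mm from the spine. Two steel rings, 64 mm across, at x = +60 and -60 mm, centred 42 mm above the counter
- spine (a point): hinge line of all three boards, at mid-length: in the middle of the rings, 42 mm above the counter; axes as the binder's (x along the spine, y to the left-hand side as seen from the robot, z up)
- orange_tab (a point): centre of the orange tab (60 mm along the spine, 3 mm thick, its outer edge 191 mm from the hinge line), mid-length on the outer edge of a rigid white board 210 mm long, 3 mm thick, reaching 23 to 173 mm from the hinge line; one piece, about 110 g. It starts uppermost on the right-hand side (binder -y); below the tab is free space 37 mm deep down to the cover, with no other tab there
- orange_leaf (a joint): angle of the orange-tabbed board about the hinge line: 0 flat on the right-hand side (binder -y), 1.57 upright, 3.14 flat on the left (its stop). Starts flat or raised by up to 0.1. Snug rubber grommets on the rings make it stiff: it stays at any angle it is left at and takes 1 to 2 N at the tab to turn, so it must be guided all the way and pressed flat
- green_leaf (a joint): angle of the green-tabbed board, same size and stiffness, lying flat (0) on the right-hand pages under the orange-tabbed one, 4 mm lower; its 60 mm long tab is centred at binder x = -66 mm (nearer the robot). Grows as it is lifted; leave it
- blue_leaf (a joint): angle of the blue-tabbed board, same size and stiffness, already turned, lying flat (0) on the left-hand pages; the orange-tabbed board comes to lie on it, 4 mm higher. Its tab is centred at binder x = +66 mm (farther from the robot). Grows as it is lifted; leave it
- vial_amber_mid (a point): bystander: amber glass vial with white cap, 38 mm across, 62 mm tall, standing; point half-way up
- vial_clear_mid (a point): bystander: clear vial with blue cap, 30 mm across, 52 mm tall, standing; point half-way up
- carton_mid (a point): bystander: white medicine carton with a coral band, 42 x 85 x 60 mm high; point at its centre
- dose_cup_mid (a point): bystander: small clear plastic dose cup, 42 mm across, 34 mm tall; point half-way up
- syringe_mid (a point): bystander: capped plastic syringe, about 145 mm long, lying, 22 mm high; point near mid-length
- tape_roll_mid (a point): bystander: roll of tape lying flat, 68 mm across, 19 mm high; point at its centre

How it is judged:
By the outcome, as a careful person would: the job done as asked, in the order asked, and still so for the second after the job is handed in, with the robot touching nothing.
It also fails if it takes over 45 s, if anything falls off the work surface, if the arm or the gripper's body presses on something with over 40 N, if the wrist force passes 120 N, or if a joint passes its speed limit or range.

## Working session

There is one attempt and no reset: what is moved stays moved. The work goes in short steps, Python scripts to look and compute and a tool call to move; the robot and the scene stay as the last step left them, time stands still between calls to the robot, and variables do not carry over. Pictures are saved under pics/ and viewed, and the job is handed in when it is done.

Besides the shell and the picture viewer there is one more tool, called after "Request:" as name([rows], argument=value, ...), one row to a line, values as JSON. apply_moves: Moves the arm, as the interface text tells. Its arguments: {"type":"object","properties":{"commands":{"type":"array"},"force":{"type":"number"}},"required":["commands"]}

```bash
mkdir -p pics; cat > h.py <<'E'
import numpy as np, cv2
from scipy.spatial.transform import Rotation as R
from bench import r, grab_frame, search_frame, cut_out, pinpoint
def Rm(x):
    x=np.array(x,float)
    return x if x.shape==(3,3) else R.from_rotvec(x).as_matrix() if x.size==3 else R.from_quat(x).as_matrix()
def save(f,n): cv2.imwrite('pics/'+n,cv2.cvtColor(f['pixels'],cv2.COLOR_RGB2BGR))
def cam(f,obs=None):
    if 'T_tool_cam' in f:
        T=np.eye(4);T[:3,:3]=Rm(obs['orientation']);T[:3,3]=obs['tcp_pos'];T=T@np.array(f['T_tool_cam']);return T[:3,:3],T[:3,3]
    return Rm(f['rotation']),np.array(f['position'])
def ray(f,pt,obs=None):
    C,p=cam(f,obs);u=np.array([[[pt[0]*512,pt[1]*384]]],float)
    n=cv2.undistortPoints(u,np.array(f['mtx']),np.array(f['distortion']))[0,0]
    d=C@np.array([n[0],n[1],1]);return p,d/np.linalg.norm(d)
def atz(f,pt,z,obs=None):
    p,d=ray(f,pt,obs);return p+d*(z-p[2])/d[2]
def tri(rays):
    A=np.zeros((3,3));b=np.zeros(3)
    for p,d in rays:
        M=np.eye(3)-np.outer(d,d);A+=M;b+=M@p
    x=np.linalg.solve(A,b);return x,[np.linalg.norm((np.eye(3)-np.outer(d,d))@(x-p)) for p,d in rays]
def proj(f,X,obs=None):
    C,p=cam(f,obs);c=C.T@(np.array(X,float).reshape(-1,3)-p).T
    return cv2.projectPoints(c.T.copy(),np.zeros(3),np.zeros(3),np.array(f['mtx']),np.array(f['distortion']))[0][:,0]
E
python3 - <<'E'
from h import *
print(r.get_obs(), r.tcp_to_grasp)
fs={}
for c in ['scene','side','wrist']:
    o=r.get_obs();f=grab_frame(c);save(f,c+'0.png');fs[c]=f
    print(c,cam(f,o)[1])
    for l in ['binder','spine','orange_tab','vial_amber_mid','vial_clear_mid','carton_mid','dose_cup_mid','syringe_mid','tape_roll_mid']:
        q=pinpoint(l,c)
        for e in q[:1]:
            z={'binder':0,'spine':.042,'orange_tab':.045,'vial_amber_mid':.031,'vial_clear_mid':.026,'carton_mid':.03,'dose_cup_mid':.017,'syringe_mid':.011,'tape_roll_mid':.01}[l]
            print(l,np.round(e['point'],3),round(e['confidence'],2),np.round(atz(f,e['point'],z,o),3))
E
```

```text
{'clock': 0.0, 'joints': array([ 1.09991952,  0.47778988,  0.02236139,  1.55643506, -0.01149856,
        1.10929582, -0.08308506]), 'qvel': array([ 0.00081502,  0.00099454, -0.00076009,  0.00062386, -0.00075038,
        0.00023729,  0.00038654]), 'tau': array([-1.07191849e-03, -5.96456337e+01,  1.60824582e+00, -2.81195515e+01,
        1.26471158e-02,  9.28353227e-03, -5.32367289e-05]), 'tcp_pos': array([ 0.23930594, -0.63053383,  0.23033991]), 'orientation': array([ 2.02382458,  0.3730737 , -2.02478309]), 'contact_force': array([-0.19231905,  0.37180606,  0.65436941]), 'moment': array([ 0.04825926, -0.05562442,  0.00407798]), 'grip_width': 0.08541505425707394} 0.0187
scene [ 1.07002772 -0.55796166  1.27138671]
binder [0.508 0.518] 0.6 [ 0.536  0.034 -0.   ]
spine [0.51  0.499] 0.89 [0.534 0.04  0.042]
orange_tab [0.436 0.586] 0.66 [ 0.53  -0.149  0.045]
vial_amber_mid [0.645 0.397] 0.62 [0.609 0.361 0.031]
vial_clear_mid [0.527 0.33 ] 0.46 [0.343 0.307 0.026]
carton_mid [0.639 0.312] 0.67 [0.497 0.49  0.03 ]
dose_cup_mid [0.556 0.296] 0.49 [0.336 0.412 0.017]
syringe_mid [0.269 0.657] 0.72 [ 0.374 -0.405  0.011]
tape_roll_mid [0.57  0.673] 0.77 [ 0.776 -0.076  0.01 ]
side [0.20725885 0.57461421 0.87899919]
binder [0.498 0.512] 0.79 [0.547 0.025 0.   ]
spine [0.5   0.505] 0.74 [0.535 0.042 0.042]
orange_tab [0.556 0.394] 0.7 [ 0.548 -0.141  0.045]
vial_amber_mid [0.313 0.707] 0.9 [0.605 0.366 0.031]
vial_clear_mid [0.518 0.817] 0.51 [0.334 0.31  0.026]
carton_mid [0.311 0.855] 0.93 [0.515 0.473 0.03 ]
dose_cup_mid [0.468 0.918] 0.69 [0.335 0.414 0.017]
syringe_mid [0.724 0.345] 0.78 [ 0.365 -0.409  0.011]
tape_roll_mid [0.412 0.361] 0.5 [ 0.791 -0.086  0.01 ]
wrist [ 0.31582833 -0.60035616  0.37440221]
```

View pics/scene0.png

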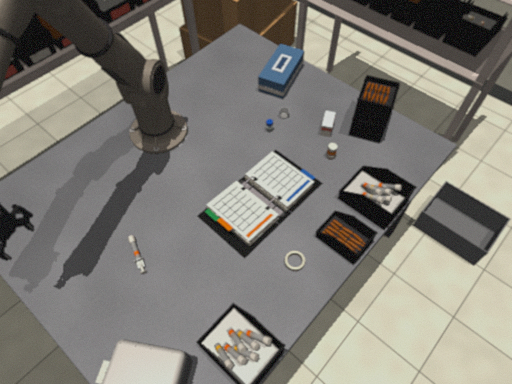

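View pics/side0.png

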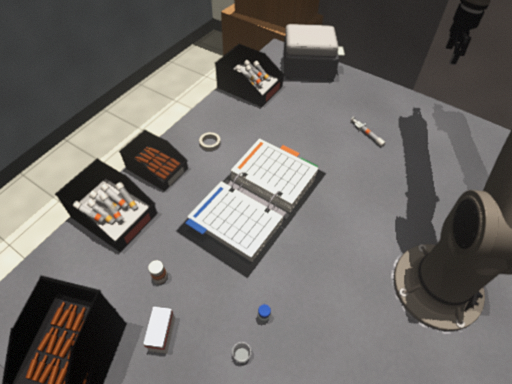

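```bash
python3 - <<'E'
from h import *
S=grab_frame('scene')
rs=[[],[]]
a=pinpoint('orange_tab','scene')[0]['point'];c=cut_out('orange_tab','scene')[0]
D=grab_frame('side');b=pinpoint('orange_tab','side')[0]['point'];d=cut_out('orange_tab','side')[0]
print(tri([ray(S,a),ray(D,b)]),tri([ray(S,c['point']),ray(D,d['point'])]))
a=np.array(a);print(a*[512,384],np.array(b)*[512,384])
E
```

```text
(array([ 0.539905  , -0.14438143,  0.05038835]), [np.float64(0.005050921418775001), np.float64(0.0050509214187750414)]) (array([ 0.54101784, -0.0733169 ,  0.03715103]), [np.float64(0.005491930247346797), np.float64(0.0054919302473468885)])
[224.8192 224.6016] [285.9008 150.7968]
```

```bash
python3 - <<'E'
from h import *
for c,(x0,y0) in {'scene':(190,140),'side':(170,125)}.items():
    f=grab_frame(c);im=cv2.cvtColor(f['pixels'],cv2.COLOR_RGB2BGR)
    big=cv2.resize(im[y0:y0+140,x0:x0+160],None,fx=5,fy=4.2857,interpolation=cv2.INTER_CUBIC)
    big=cv2.resize(im[y0:y0+120 if c=='scene' else y0+145,x0:x0+160],None,fx=4,fy=4,interpolation=cv2.INTER_CUBIC)
    m=cut_out('binder',c);print(c,[(e['confidence'],e['pixels'].sum()) for e in m])
    cv2.imwrite(f'pics/{c}_z.png',big)
E
```

```text
scene [(0.56, np.int64(6513)), (0.33, np.int64(135))]
side [(0.91, np.int64(10393)), (0.73, np.int64(239))]
```

View pics/scene_z.png

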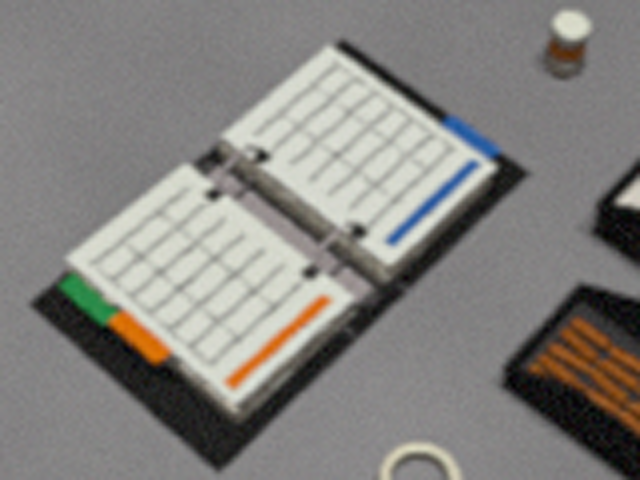

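View pics/side_z.png

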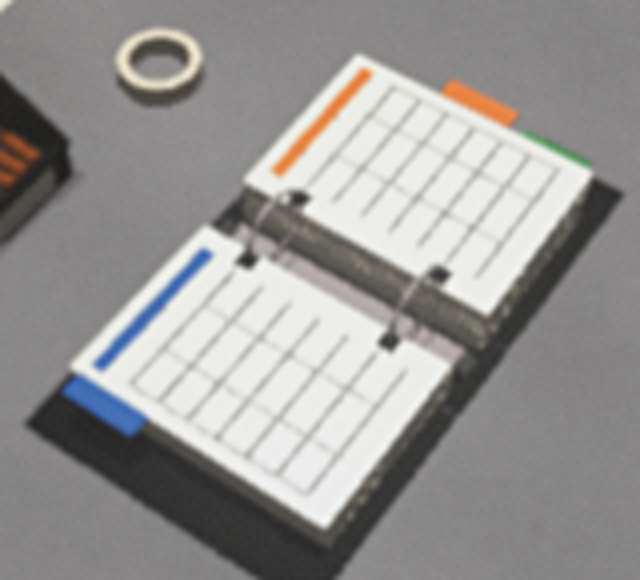

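```bash
cat > fit.py <<'E'
from h import *
from scipy.optimize import least_squares
S=grab_frame('scene');D=grab_frame('side')
def w(p,B):
    c,s=np.cos(p[2]),np.sin(p[2]);B=np.array(B,float)
    return np.c_[p[0]+c*B[:,0]-s*B[:,1],p[1]+s*B[:,0]+c*B[:,1],B[:,2]]
def model(p):
    a=p[3];o=lambda x,rr,dz=.0015:[x,-rr*np.cos(a),.042+rr*np.sin(a)+dz]
    O=[o(-.105,.173),o(.105,.173),o(.105,.023),o(-.105,.023)]
    B=[[-.105,.173,.0395],[.105,.173,.0395],[.105,.023,.0395],[-.105,.023,.0395]]
    C=[[-.12,-.211,.003],[.12,-.211,.003],[.12,.211,.003],[-.12,.211,.003]]
    T=[o(-.03,.191),o(.03,.191)]
    return w(p,O+B+C+T)
ms=np.array([(66,262),(238,405),(355,290),(190,165),(330,42),(497,168),(390,268),(222,145),(35,302),(218,468),(527,172),(342,42),(110,320),(160,363)],float)/4+[190,140]
md=np.array([(590,170),(358,55),(247,182),(490,315),(325,528),(72,370),(208,228),(462,350),(622,192),(np.nan,)*2,(28,422),(np.nan,)*2,(518,104),(448,82)],float)/4+[170,125]
def res(p,full=False):
    X=model(p);e=[proj(S,X)-ms+.375*0-p[4:6],proj(D,X)-md-p[6:8]]
    if full: return e
    e=np.concatenate(e).ravel();return np.r_[np.nan_to_num(e),p[4:8]*1.]
s=least_squares(res,[.535,.041,0,.05,0,0,0,0],loss='soft_l1',x_scale=[.01,.01,.05,.05,1,1,1,1])
if __name__=='__main__':
    print(np.round(s.x,4));print(np.round(np.hstack(res(s.x,True)),1))
    print(w(s.x,[[0,-.191*np.cos(s.x[3]),.042+.191*np.sin(s.x[3])]]))
E
python3 fit.py
```

```text
[ 0.5383  0.0355 -0.0202  0.0544 -0.6506 -0.3468 -0.2705 -0.3351]
[[-0.1 -0.7  1.3  0.1]
 [-0.1  0.2 -0.2 -0.4]
 [ 0.4  1.6 -0.9 -0.5]
 [-0.9 -0.8  0.  -0.3]
 [-0.3  0.4  0.9  0.3]
 [ 0.1 -0.8 -0.4 -0.4]
 [ 0.2 -0.4 -0.6 -0.8]
 [-0.2 -2.4 -1.9  3.5]
 [-1.4  0.7  1.  -0.4]
 [ 0.6  1.3  nan  nan]
 [ 1.  -0.2 -0.9  0.9]
 [ 0.1 -1.3  nan  nan]
 [-0.1  0.6  0.3  1.9]
 [-0.3  0.4  0.8 -0.9]]
[[ 0.5344292  -0.15513717  0.05238807]]
```

```bash
cat >> h.py <<'E'
BX,BY,YAW=.5383,.0355,-.0202
def b2w(B):
    c,s=np.cos(YAW),np.sin(YAW);B=np.array(B,float).reshape(-1,3)
    return np.c_[BX+c*B[:,0]-s*B[:,1],BY+s*B[:,0]+c*B[:,1],B[:,2]]
def w2b(X):
    c,s=np.cos(YAW),np.sin(YAW);d=np.array(X)-[BX,BY,0]
    return np.array([c*d[0]+s*d[1],-s*d[0]+c*d[1],d[2]])
def tool(tilt,flip):  # tilt: angle below horizontal, pointing binder +y
    bx=np.array([np.cos(YAW),np.sin(YAW),0]);by=np.array([-bx[1],bx[0],0])
    x=np.cos(tilt)*by-np.array([0,0,np.sin(tilt)]);y=flip*bx
    return np.c_[x,y,np.cross(x,y)]
def step(Rc,pc,Rt,pt):
    return np.round(np.r_[Rc.T@(pt-pc)*1000,R.from_matrix(Rc.T@Rt).as_rotvec()],3)
E
python3 - <<'E'
from h import *
o=r.get_obs();Rc=Rm(o['orientation']);print(Rc.round(3))
for t in (35,45,60):
  for fl in (1,-1):
    Rt=tool(np.radians(t),fl);print(t,fl,step(Rc,o['tcp_pos'],Rt,b2w([3/1000,-.26,.20])[0]))
E
```

```text
[[ 0.     0.355 -0.935]
 [ 0.    -0.935 -0.355]
 [-1.    -0.    -0.   ]]
35 1 [  31.306 -274.876 -421.476   -1.091    0.841   -0.568]
35 -1 [  31.306 -274.876 -421.476    1.781   -0.626   -0.927]
45 1 [  31.306 -274.876 -421.476   -1.123    0.689   -0.465]
45 -1 [  31.306 -274.876 -421.476    1.838   -0.514   -0.761]
60 1 [ 3.13060e+01 -2.74876e+02 -4.21476e+02 -1.15900e+00  4.60000e-01
 -3.11000e-01]
60 -1 [ 3.13060e+01 -2.74876e+02 -4.21476e+02  1.90300e+00 -3.44000e-01
 -5.10000e-01]
```

Request:
apply_moves([
  [0,0,-70,-105,-0.28,0.17,-0.115],
  [0,10,-135,-210,-0.56,0.34,-0.23],
  [0,20,-200,-315,-0.84,0.51,-0.35],
  [0,31,-275,-421,-1.123,0.689,-0.465],
  [0,31,-275,-421,-1.123,0.689,-0.465],
  [0,31,-275,-421,-1.123,0.689,-0.465],
  [0,31,-275,-421,-1.123,0.689,-0.465],
  [0,31,-275,-421,-1.123,0.689,-0.465],
  [0,31,-275,-421,-1.123,0.689,-0.465],
  [0,31,-275,-421,-1.123,0.689,-0.465],
  [0,31,-275,-421,-1.123,0.689,-0.465],
  [0,31,-275,-421,-1.123,0.689,-0.465],
  [0,31,-275,-421,-1.123,0.689,-0.465],
  [0,31,-275,-421,-1.123,0.689,-0.465],
], force=30)

```text
clock: 3.5
tcp_pos: [0.5349, -0.2267, 0.2003]
orientation: [1.782, 1.741, -0.741]
contact_force: [-0.7, -0.5, 0.5]
grip_width: 0.0002
```

```bash
python3 - <<'E'
from h import *
o=r.get_obs();print(o['clock'],o['joints'].round(2),w2b(o['tcp_pos']).round(4),o['contact_force'].round(2),o['grip_width']);print(Rm(o['orientation']).round(3));print(tool(np.pi/4,1).round(3))
f=grab_frame('scene');save(f,'s1.png');f=grab_frame('wrist');save(f,'w1.png')
E
```

```text
3.5 [ 0.96  0.7  -0.51  1.56 -0.37  1.36  0.62] [ 0.0019 -0.2622  0.2003] [-0.69 -0.55  0.55] 0.00015950616382749716
[[ 0.016  1.    -0.017]
 [ 0.706 -0.023 -0.708]
 [-0.709 -0.    -0.706]]
[[ 0.014  1.    -0.014]
 [ 0.707 -0.02  -0.707]
 [-0.707  0.    -0.707]]
```

View pics/s1.png

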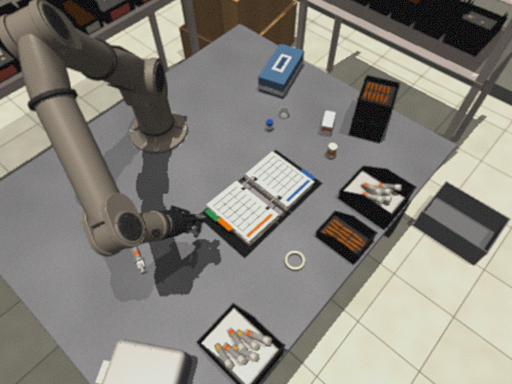

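View pics/w1.png

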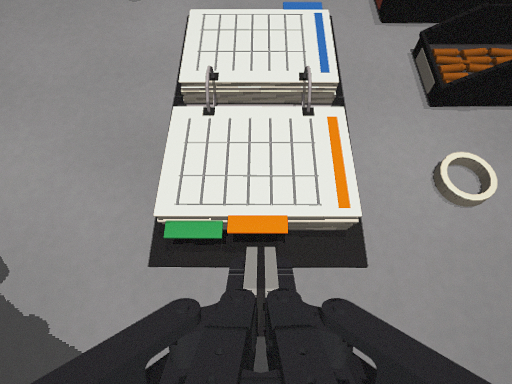

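```bash
python3 - <<'E'
from h import *
from scipy.optimize import least_squares
import h
o=r.get_obs();f=grab_frame('wrist')
im=cv2.cvtColor(f['pixels'],cv2.COLOR_RGB2BGR)
a=.054
P=lambda a:b2w([[x,-rr*np.cos(a),.042+rr*np.sin(a)+.0015] for x,rr in [(-.03,.191),(.03,.191),(-.105,.173),(.105,.173),(-.105,.023),(.105,.023)]])
print(proj(f,P(a),o).round(1)); print(proj(f,b2w([[-.12,-.211,.003],[.12,-.211,.003]]),o).round(1), proj(f,b2w([[x,-.191,.0395] for x in(-.096,-.036)]),o).round(1))
print(proj(f,[o['tcp_pos']],o))
cv2.imwrite('pics/w1z.png',cv2.resize(im[200:275,140:370],None,fx=3.4,fy=3.4,interpolation=cv2.INTER_CUBIC))
E
```

```text
[[227.4 233.4]
 [289.  233.2]
 [153.4 216.9]
 [362.9 216.3]
 [172.6 106.8]
 [343.8 106.4]]
[[148.1 267.3]
 [368.8 266.6]] [[163.6 238.7]
 [222.7 238.6]]
[[260.52481896 266.90419253]]
```

View pics/w1z.png

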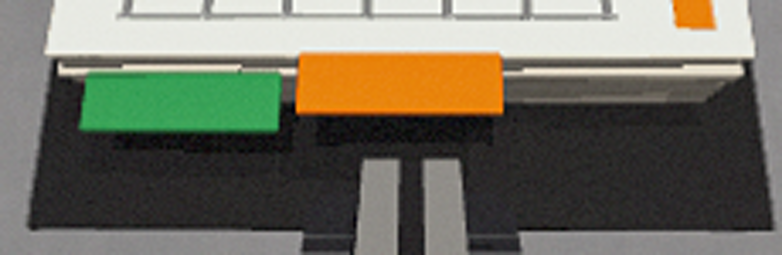

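Request:
apply_moves([
  [0,32,0,28,0,0,0],
  [0,64,0,56,0,0,0],
  [0,96,0,84,0,0,0],
  [0,129,0,112,0,0,0],
  [0,129,0,112,0,0,0],
  [0,129,0,112,0,0,0],
  [0,145,0,98,0,0,0],
  [0,161,0,84,0,0,0],
  [0,168,0,78,0,0,0],
  [0,168,0,78,0,0,0],
  [0,168,0,78,0,0,0],
])

```text
clock: 4.75
tcp_pos: [0.5377, -0.1626, 0.0274]
orientation: [1.78, 1.741, -0.738]
contact_force: [0.1, -0.1, 0.1]
grip_width: -0.0
```

```bash
cat > look.py <<'E'
from h import *
import sys
n=sys.argv[1]
o=r.get_obs();print(o['clock'],o['joints'].round(2),'binder TCP',(w2b(o['tcp_pos'])*1000).round(1),o['contact_force'].round(2))
x=Rm(o['orientation'])[:,0];print('tilt',np.degrees(np.arcsin(-x[2])).round(1))
for c in sys.argv[2:]:
    f=grab_frame(c);save(f,f'{c}_{n}.png')
E
python3 look.py 2 wrist
```

```text
4.75 [ 0.89  0.89 -0.51  1.7  -0.35  1.03  0.71] binder TCP [   3.4 -198.1   27.4] [ 0.09 -0.06  0.1 ]
tilt 45.1
```

View pics/wrist_2.png

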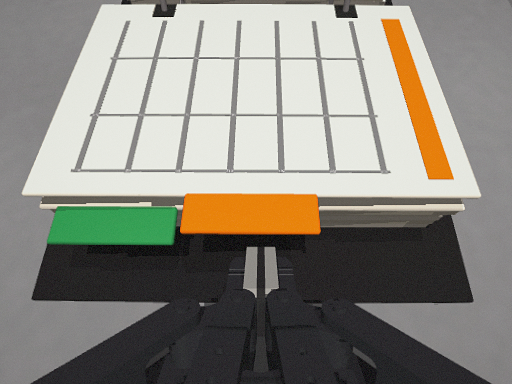

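Request:
apply_moves([
  [0,4,0,-4,0,0,0],
  [0,8,0,-7,0,0,0],
  [0,8,0,-7,0,0,0],
  [0,5,0,-10,0,0,0],
  [0,2,0,-13,0,0,0],
  [0,-2,0,-17,0,0,0],
  [0,-5,0,-20,0,0,0],
  [0,-9,0,-24,0,0,0],
  [0,-13,0,-28,0,0,0],
  [0,-13,0,-28,0,0,0],
])

```text
clock: 5.8
tcp_pos: [0.5376, -0.1505, 0.0564]
orientation: [1.78, 1.743, -0.737]
contact_force: [0.9, 0.9, -0.3]
grip_width: 0.0004
```

```bash
python3 look.py 3 wrist side
```

```text
5.8 [ 0.89  0.84 -0.52  1.72 -0.37  1.05  0.68] binder TCP [   3.  -186.    56.4] [ 0.92  0.88 -0.31]
tilt 45.0
```

View pics/wrist_3.png

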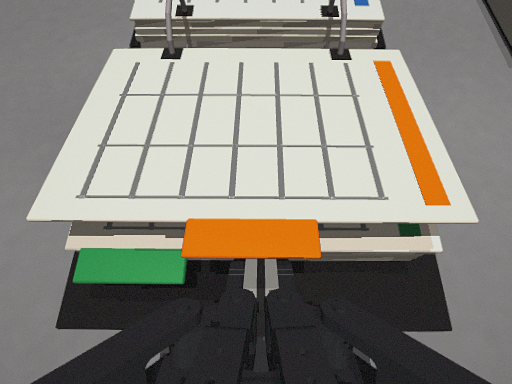

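View pics/side_3.png

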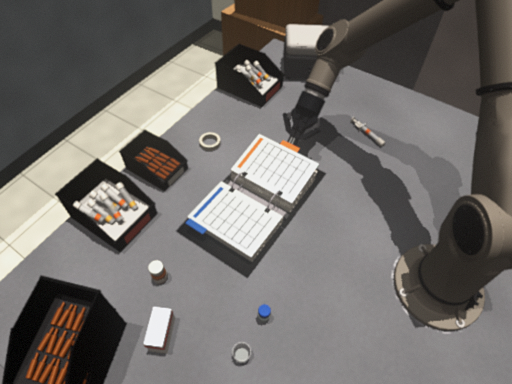

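```bash
cat > plan.py <<'E'
from h import *
import sys
h=11.;H=np.array([0,42.])
def P(a):
    rad=np.array([-np.cos(a),np.sin(a)]);m=np.array([np.sin(a),np.cos(a)])
    t=np.radians(45+30*np.clip((a-1.7)/1.3,0,1));n=np.array([np.sin(t),np.cos(t)]);x=np.array([np.cos(t),-np.sin(t)])
    if a<np.pi/4:
        E=H+191*rad-1.5*m; s=np.interp(a,[.17,np.pi/4],[14.5,20]); p=E+s*x-h*n
    else:
        rho=np.interp(a,[np.pi/4,1.5],[171,168]); p=H+rho*rad-1.5*m-h*abs(np.cos(a-t))*m
    return p,t
if __name__=='__main__':
    a0,a1,n=float(sys.argv[1]),float(sys.argv[2]),int(sys.argv[3]);bx=float(sys.argv[4]) if len(sys.argv)>4 else 2
    o=r.get_obs();Rc=Rm(o['orientation'])
    for a in np.linspace(a0,a1,n+1)[1:]:
        p,t=P(a);st=step(Rc,o['tcp_pos'],tool(t,1),b2w([bx/1000,p[0]/1000,p[1]/1000])[0])
        print(round(a,2),p.round(0),np.round(st[:3],0),np.round(st[3:],2))
E
python3 plan.py .17 .95 18
```

```text
0.21 [-184.   63.] [-4. -1. -6.] [ 0.  0. -0.]
0.26 [-182.   70.] [ -8.  -1. -13.] [ 0.  0. -0.]
0.3 [-180.   78.] [-12.  -1. -20.] [ 0.  0. -0.]
0.34 [-177.   86.] [-15.  -1. -28.] [ 0.  0. -0.]
0.39 [-174.   93.] [-18.  -1. -35.] [ 0.  0. -0.]
0.43 [-170.  101.] [-21.  -1. -43.] [ 0.  0. -0.]
0.47 [-166.  108.] [-23.  -1. -51.] [ 0.  0. -0.]
0.52 [-162.  115.] [-25.  -1. -59.] [ 0.  0. -0.]
0.56 [-158.  122.] [-27.  -1. -67.] [ 0.  0. -0.]
0.6 [-153.  128.] [-28.  -1. -75.] [ 0.  0. -0.]
0.65 [-148.  135.] [-29.  -1. -83.] [ 0.  0. -0.]
0.69 [-143.  141.] [-30.  -1. -91.] [ 0.  0. -0.]
0.73 [-137.  147.] [-30.  -1. -99.] [ 0.  0. -0.]
0.78 [-131.  153.] [ -30.   -1. -108.] [ 0.  0. -0.]
0.82 [-126.  158.] [ -30.   -1. -115.] [ 0.  0. -0.]
0.86 [-120.  164.] [ -30.   -1. -123.] [ 0.  0. -0.]
0.91 [-115.  169.] [ -30.   -1. -130.] [ 0.  0. -0.]
0.95 [-109.  173.] [ -29.   -1. -137.] [ 0.  0. -0.]
```

Request:
apply_moves([
  [0,-4,-1,-6,0,0,0],
  [0,-8,-1,-13,0,0,0],
  [0,-12,-1,-20,0,0,0],
  [0,-15,-1,-28,0,0,0],
  [0,-18,-1,-35,0,0,0],
  [0,-21,-1,-43,0,0,0],
  [0,-23,-1,-51,0,0,0],
  [0,-25,-1,-59,0,0,0],
  [0,-27,-1,-67,0,0,0],
  [0,-27,-1,-67,0,0,0],
])

```text
clock: 6.9
tcp_pos: [0.5369, -0.1207, 0.1231]
orientation: [1.779, 1.745, -0.735]
contact_force: [-1.1, 0.8, -0.4]
grip_width: -0.0005
```

```bash
python3 look.py 4 wrist side
```

```text
6.9 [ 0.88  0.73 -0.56  1.75 -0.41  1.1   0.63] binder TCP [   1.8 -156.2  123.1] [-1.07  0.8  -0.43]
tilt 45.0
```

View pics/wrist_4.png

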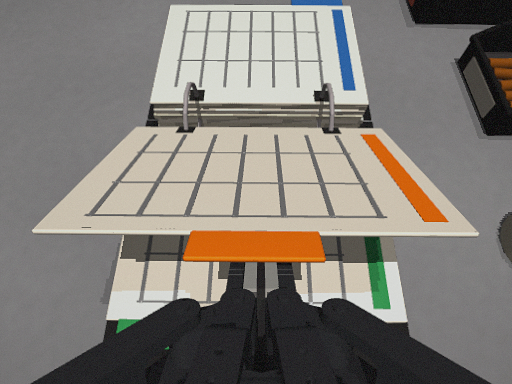

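View pics/side_4.png

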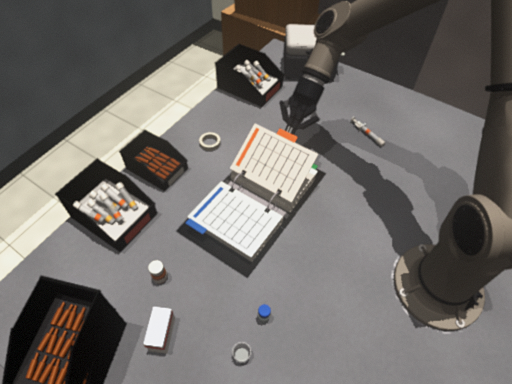

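```bash
python3 - <<'E'
from h import *
o=r.get_obs();f=grab_frame('wrist')
for a in (.45,.5,.55,.6,.65): print(a,proj(f,b2w([[x,-rr*np.cos(a),.042+rr*np.sin(a)] for x,rr in[(-.105,.173),(.105,.173),(-.03,.191),(.03,.191)]]),o).round(0).tolist())
E
python3 plan.py .56 1.2 16
```

```text
0.45 [[49.0, 267.0], [466.0, 267.0], [192.0, 298.0], [323.0, 298.0]]
0.5 [[43.0, 254.0], [473.0, 255.0], [189.0, 284.0], [326.0, 284.0]]
0.55 [[36.0, 241.0], [479.0, 241.0], [186.0, 269.0], [328.0, 269.0]]
0.6 [[30.0, 226.0], [485.0, 226.0], [184.0, 251.0], [331.0, 251.0]]
0.65 [[24.0, 210.0], [491.0, 210.0], [181.0, 232.0], [333.0, 232.0]]
0.6 [-153.  128.] [-2.  1. -7.] [ 0. -0.  0.]
0.64 [-149.  134.] [ -3.   1. -14.] [ 0. -0.  0.]
0.68 [-144.  140.] [ -3.   1. -22.] [ 0. -0.  0.]
0.72 [-139.  145.] [ -4.   1. -30.] [ 0. -0.  0.]
0.76 [-133.  151.] [ -4.   1. -37.] [ 0. -0.  0.]
0.8 [-128.  156.] [ -4.   1. -45.] [ 0. -0.  0.]
0.84 [-123.  161.] [ -4.   1. -51.] [ 0. -0.  0.]
0.88 [-118.  166.] [ -4.   1. -58.] [ 0. -0.  0.]
0.92 [-113.  170.] [ -3.   1. -65.] [ 0. -0.  0.]
0.96 [-108.  174.] [ -2.   1. -72.] [ 0. -0.  0.]
1.0 [-102.  179.] [ -1.   1. -79.] [ 0. -0.  0.]
1.04 [-96. 182.] [ -0.   1. -86.] [ 0. -0.  0.]
1.08 [-91. 186.] [  2.   1. -92.] [ 0. -0.  0.]
1.12 [-85. 189.] [  3.   1. -99.] [ 0. -0.  0.]
1.16 [-78. 193.] [   5.    1. -106.] [ 0. -0.  0.]
1.2 [-72. 196.] [   8.    1. -112.] [ 0. -0.  0.]
```

Request:
apply_moves([
  [0,-2,0,-7,0,0,0],
  [0,-3,0,-14,0,0,0],
  [0,-3,0,-22,0,0,0],
  [0,-4,0,-30,0,0,0],
  [0,-4,0,-37,0,0,0],
  [0,-4,0,-45,0,0,0],
  [0,-4,0,-51,0,0,0],
  [0,-4,0,-58,0,0,0],
  [0,-3,0,-65,0,0,0],
  [0,-2,0,-72,0,0,0],
  [0,-1,0,-79,0,0,0],
  [0,0,0,-86,0,0,0],
  [0,2,0,-92,0,0,0],
  [0,3,0,-99,0,0,0],
  [0,5,0,-106,0,0,0],
  [0,8,0,-112,0,0,0],
])

```text
clock: 8.65
tcp_pos: [0.5385, -0.0366, 0.1958]
orientation: [1.78, 1.744, -0.737]
contact_force: [0.6, -1.3, 1.0]
grip_width: 0.0006
```

```bash
python3 look.py 5 wrist side; python3 plan.py 1.2 1.9 18 
```

```text
8.65 [ 0.83  0.58 -0.63  1.82 -0.49  1.09  0.52] binder TCP [  1.6 -72.1 195.8] [ 0.65 -1.34  1.02]
tilt 45.0
1.24 [-66. 198.] [ 2.  0. -5.] [ 0. -0.  0.]
1.28 [-60. 200.] [  5.   0. -11.] [ 0. -0.  0.]
1.32 [-53. 203.] [  8.   0. -18.] [ 0. -0.  0.]
1.36 [-47. 204.] [ 12.   0. -23.] [ 0. -0.  0.]
1.39 [-40. 206.] [ 15.   0. -29.] [ 0. -0.  0.]
1.43 [-33. 207.] [ 19.   0. -35.] [ 0. -0.  0.]
1.47 [-27. 208.] [ 23.   0. -40.] [ 0. -0.  0.]
1.51 [-20. 209.] [ 27.   0. -46.] [ 0. -0.  0.]
1.55 [-13. 210.] [ 32.   0. -51.] [ 0. -0.  0.]
1.59 [ -6. 210.] [ 36.   0. -56.] [ 0. -0.  0.]
1.63 [  1. 210.] [ 41.   1. -61.] [ 0. -0.  0.]
1.67 [  8. 210.] [ 46.   1. -66.] [ 0. -0.  0.]
1.71 [ 14. 210.] [ 51.   1. -70.] [ 0. -0.  0.]
1.74 [ 21. 209.] [ 56.   1. -74.] [ 0.   -0.02  0.  ]
1.78 [ 28. 208.] [ 62.   1. -78.] [ 0.   -0.03  0.  ]
1.82 [ 34. 207.] [ 67.   1. -82.] [ 0.   -0.05  0.  ]
1.86 [ 41. 205.] [ 73.   1. -86.] [ 0.   -0.06  0.  ]
1.9 [ 48. 203.] [ 79.   1. -89.] [ 0.   -0.08  0.  ]
```

View pics/wrist_5.png

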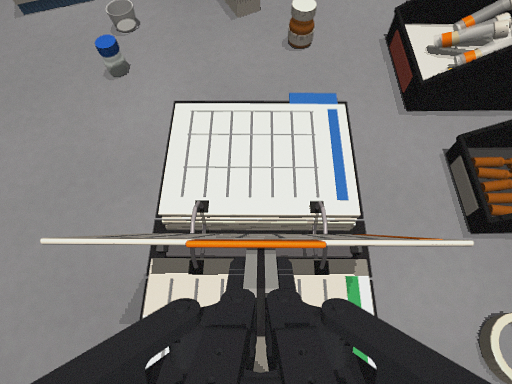

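View pics/side_5.png

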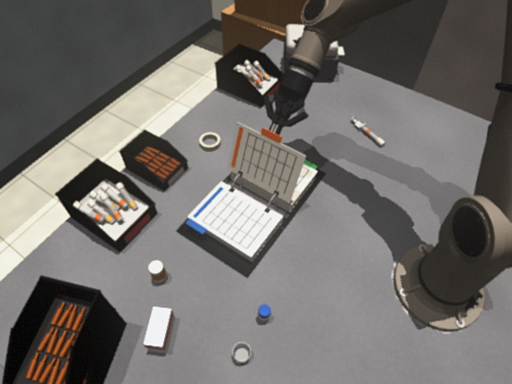

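Request:
apply_moves([
  [0,2,0,-5,0,0,0],
  [0,5,0,-11,0,0,0],
  [0,8,0,-18,0,0,0],
  [0,12,0,-23,0,0,0],
  [0,15,0,-29,0,0,0],
  [0,19,0,-35,0,0,0],
  [0,23,0,-40,0,0,0],
  [0,27,0,-46,0,0,0],
  [0,32,0,-51,0,0,0],
  [0,36,0,-56,0,0,0],
  [0,41,0,-61,0,0,0],
  [0,46,0,-66,0,0,0],
  [0,51,0,-70,0,0,0],
  [0,56,0,-74,0,-0.02,0],
  [0,62,0,-78,0,-0.03,0],
  [0,67,0,-82,0,-0.05,0],
  [0,73,0,-86,0,-0.06,0],
  [0,79,0,-89,0,-0.08,0],
])

```text
clock: 10.55
tcp_pos: [0.5409, 0.0822, 0.2024]
orientation: [1.726, 1.691, -0.798]
contact_force: [-0.3, -0.3, 0.7]
grip_width: 0.0
```

```bash
python3 look.py 6 wrist side; python3 plan.py 1.9 2.7 20 
```

```text
10.55 [ 0.65  0.49 -0.68  1.91 -0.52  0.92  0.35] binder TCP [  1.6  46.8 202.4] [-0.28 -0.31  0.71]
tilt 49.7
1.94 [ 54. 201.] [ 5.  1. -4.] [ 0.   -0.02  0.  ]
1.98 [ 61. 199.] [11.  1. -7.] [ 0.   -0.03  0.  ]
2.02 [ 67. 196.] [ 17.   1. -10.] [ 0.   -0.05  0.  ]
2.06 [ 73. 193.] [ 24.   1. -13.] [ 0.   -0.06  0.  ]
2.1 [ 80. 190.] [ 30.   1. -16.] [ 0.   -0.08  0.  ]
2.14 [ 86. 187.] [ 37.   1. -18.] [ 0.  -0.1  0. ]
2.18 [ 92. 183.] [ 43.   1. -20.] [ 0.   -0.11  0.  ]
2.22 [ 97. 179.] [ 50.   1. -22.] [ 0.   -0.13  0.  ]
2.26 [103. 175.] [ 57.   1. -24.] [ 0.   -0.14  0.  ]
2.3 [108. 170.] [ 64.   1. -25.] [ 0.   -0.16  0.  ]
2.34 [114. 166.] [ 71.   1. -26.] [ 0.   -0.18  0.  ]
2.38 [119. 161.] [ 78.   1. -27.] [ 0.   -0.19  0.  ]
2.42 [124. 156.] [ 85.   1. -27.] [ 0.   -0.21  0.  ]
2.46 [128. 151.] [ 92.   1. -27.] [ 0.   -0.23  0.  ]
2.5 [133. 145.] [ 98.   1. -27.] [ 0.   -0.24  0.  ]
2.54 [137. 140.] [105.   1. -27.] [ 0.   -0.26  0.  ]
2.58 [141. 134.] [112.   1. -26.] [ 0.   -0.27  0.  ]
2.62 [144. 128.] [119.   1. -25.] [ 0.   -0.29  0.  ]
2.66 [148. 122.] [126.   1. -23.] [ 0.   -0.31  0.  ]
2.7 [151. 116.] [133.   1. -22.] [ 0.   -0.32  0.  ]
```

View pics/wrist_6.png

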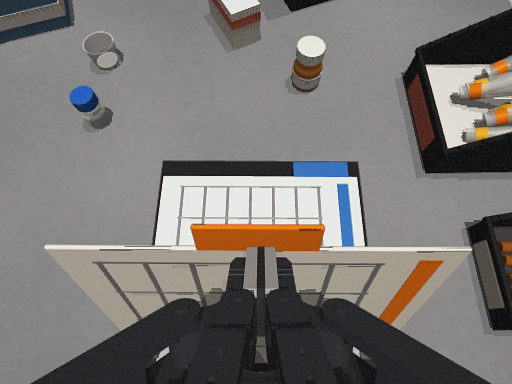

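View pics/side_6.png

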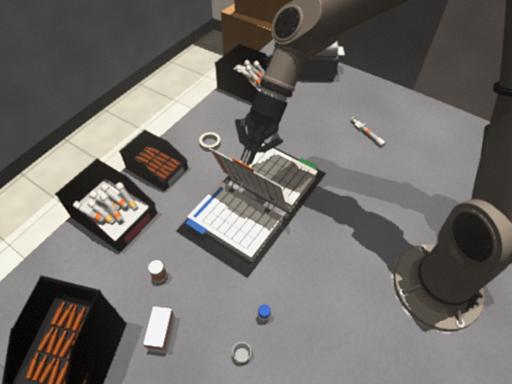

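Request:
apply_moves([
  [0,5,0,-4,0,-0.02,0],
  [0,11,0,-7,0,-0.03,0],
  [0,17,0,-10,0,-0.05,0],
  [0,24,0,-13,0,-0.06,0],
  [0,30,0,-16,0,-0.08,0],
  [0,37,0,-18,0,-0.1,0],
  [0,43,0,-20,0,-0.11,0],
  [0,50,0,-22,0,-0.13,0],
  [0,57,0,-24,0,-0.14,0],
  [0,64,0,-25,0,-0.16,0],
  [0,71,0,-26,0,-0.18,0],
  [0,78,0,-27,0,-0.19,0],
  [0,85,0,-27,0,-0.21,0],
  [0,92,0,-27,0,-0.23,0],
  [0,98,0,-27,0,-0.24,0],
  [0,105,0,-27,0,-0.26,0],
  [0,112,0,-26,0,-0.27,0],
  [0,119,0,-25,0,-0.29,0],
  [0,126,0,-23,0,-0.31,0],
  [0,133,0,-22,0,-0.32,0],
])

```text
clock: 12.65
tcp_pos: [0.5429, 0.1849, 0.1149]
orientation: [1.504, 1.474, -1.014]
contact_force: [0.1, -0.4, 1.1]
grip_width: 0.0001
```

```bash
python3 look.py 7 wrist side; python3 plan.py 2.7 3.16 12 
```

```text
12.65 [ 0.17  0.49 -0.5   1.96 -0.23  0.64 -0.11] binder TCP [  1.6 149.5 114.9] [ 0.09 -0.43  1.05]
tilt 68.0
2.74 [154. 110.] [ 6.  1. -2.] [ 0.   -0.02  0.  ]
2.78 [156. 103.] [13.  1. -2.] [ 0.   -0.03  0.  ]
2.82 [159.  97.] [19.  1. -1.] [ 0.   -0.05  0.  ]
2.85 [161.  92.] [25.  1. -1.] [ 0.   -0.06  0.  ]
2.89 [162.  86.] [31.  1. -0.] [ 0.   -0.08  0.  ]
2.93 [164.  80.] [38.  1.  1.] [ 0.  -0.1  0. ]
2.97 [165.  74.] [44.  1.  2.] [ 0.   -0.11  0.  ]
3.01 [166.  67.] [50.  1.  3.] [ 0.   -0.12  0.  ]
3.04 [167.  61.] [56.  1.  4.] [ 0.   -0.12  0.  ]
3.08 [167.  55.] [61.  1.  6.] [ 0.   -0.12  0.  ]
3.12 [168.  49.] [67.  1.  8.] [ 0.   -0.12  0.  ]
3.16 [168.  43.] [73.  1. 10.] [ 0.   -0.12  0.  ]
```

View pics/wrist_7.png

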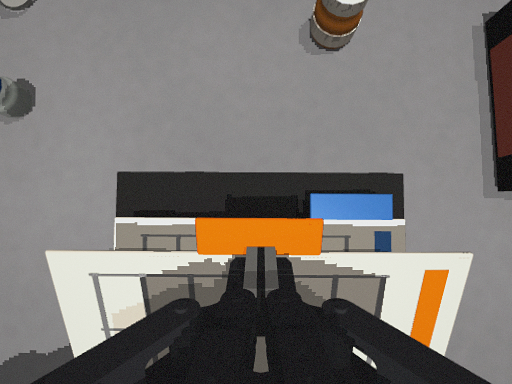

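View pics/side_7.png

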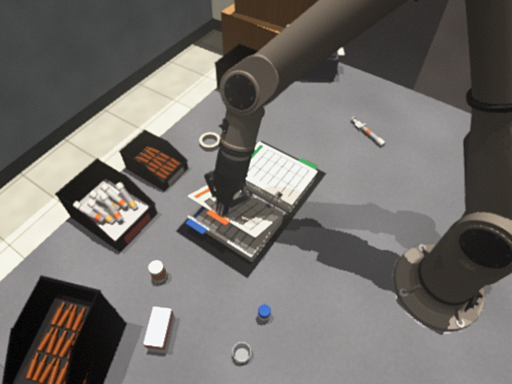

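Request:
apply_moves([
  [0,6,0,-2,0,-0.02,0],
  [0,13,0,-2,0,-0.03,0],
  [0,19,0,-1,0,-0.05,0],
  [0,25,0,-1,0,-0.06,0],
  [0,31,0,0,0,-0.08,0],
  [0,38,0,1,0,-0.1,0],
  [0,44,0,2,0,-0.11,0],
  [0,50,0,3,0,-0.12,0],
  [0,56,0,4,0,-0.12,0],
  [0,61,0,6,0,-0.12,0],
  [0,64,0,7,0,-0.12,0],
  [0,64,0,7,0,-0.12,0],
])

```text
clock: 13.95
tcp_pos: [0.5431, 0.2017, 0.0528]
orientation: [1.419, 1.39, -1.086]
contact_force: [0.4, 0.0, -0.9]
grip_width: -0.0002
```

```bash
python3 look.py 8 wrist; python3 plan.py 3.1 3.16 3 
```

```text
13.95 [-0.03  0.56 -0.38  1.97 -0.09  0.55 -0.29] binder TCP [  1.4 166.2  52.8] [ 0.41  0.02 -0.92]
tilt 74.8
3.12 [168.  50.] [ 4.  0. -1.] [-0. -0.  0.]
3.14 [168.  47.] [7. 0. 0.] [-0. -0.  0.]
3.16 [168.  43.] [10.  0.  1.] [-0. -0.  0.]
```

View pics/wrist_8.png

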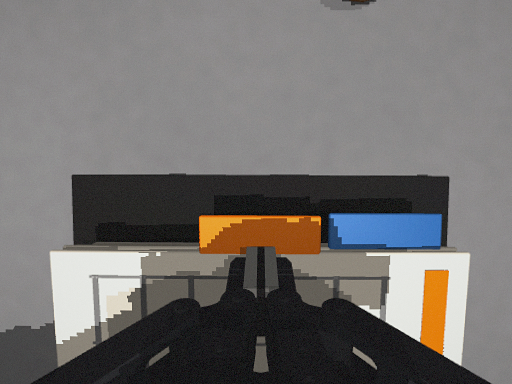

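Nearly flat. I'll press down in small steps and watch the force.

Request:
apply_moves([
  [0,2,0,0,0,0,0],
  [0,4,0,0,0,0,0],
  [0,6,0,0,0,0,0],
  [0,7,0,0,0,0,0],
  [0,7,0,0,0,0,0],
])

```text
clock: 14.5
tcp_pos: [0.5432, 0.2039, 0.0465]
orientation: [1.419, 1.39, -1.085]
contact_force: [-0.3, 0.0, 0.2]
grip_width: -0.0001
```

```bash
python3 look.py 9
```

```text
14.5 [-0.03  0.57 -0.38  1.97 -0.09  0.54 -0.29] binder TCP [  1.5 168.5  46.5] [-0.34  0.    0.2 ]
tilt 74.8
```

Request:
apply_moves([
  [0,1,0,0,0,0,0],
  [0,2,0,0.5,0,0,0],
  [0,3,0,1,0,0,0],
  [0,3,0,1,0,0,0],
])

```text
clock: 14.9
tcp_pos: [0.5436, 0.2042, 0.045]
orientation: [1.419, 1.39, -1.084]
contact_force: [-5.4, -2.8, 14.4]
grip_width: -0.0002
```

```bash
python3 look.py 10
```

```text
14.9 [-0.03  0.58 -0.38  1.97 -0.09  0.53 -0.29] binder TCP [  1.9 168.8  45. ] [-5.35 -2.79 14.4 ]
tilt 74.8
```

Request:
apply_moves([
  [0,-2,0,0,0,0,0],
  [0,-6,0,0,0,0,0],
  [0,-20,0,0,0,0,0],
  [0,-50,0,0,0,0,0],
  [0,-90,0,0,0,0,0],
  [0,-130,0,0,0,0,0],
  [0,-130,0,0,0,0,0],
  [0,-130,0,0,0,0,0],
])

```text
clock: 15.7
tcp_pos: [0.5434, 0.1691, 0.1705]
orientation: [1.421, 1.388, -1.083]
contact_force: [0.5, -0.9, -0.0]
grip_width: 0.0001
```

```bash
python3 look.py 11 wrist side scene; python3 - <<'E'
from h import *
o=r.get_obs();f=grab_frame('wrist')
for b in (0,.02,.04): print(b,proj(f,b2w([[x,rr*np.cos(b),.0435+rr*np.sin(b)] for x,rr in[(-.105,.173),(.105,.173),(-.03,.191),(.03,.191)]]),o).round(1).tolist())
print('blue',proj(f,b2w([[x,.191,.0395] for x in(.036,.096)]),o).round(1))
im=cv2.cvtColor(f['pixels'],cv2.COLOR_RGB2BGR);cv2.imwrite('pics/w11z.png',cv2.resize(im[110:300,100:440],None,fx=2.3,fy=2.3,interpolation=cv2.INTER_CUBIC))
s=grab_frame('side');im=cv2.cvtColor(s['pixels'],cv2.COLOR_RGB2BGR);cv2.imwrite('pics/s11z.png',cv2.resize(im[125:270,170:330],None,fx=4,fy=4,interpolation=cv2.INTER_CUBIC))
E
```

```text
15.7 [ 0.06  0.38 -0.41  1.91 -0.14  0.79 -0.24] binder TCP [  2.4 133.7 170.5] [ 0.48 -0.86 -0.  ]
tilt 74.8
0 [[137.5, 182.6], [382.7, 182.6], [224.7, 161.4], [295.2, 161.4]]
0.02 [[135.9, 182.7], [384.2, 182.7], [224.2, 161.2], [295.7, 161.2]]
0.04 [[134.4, 182.9], [385.7, 182.9], [223.7, 161.1], [296.2, 161.1]]
blue [[301.7 161.6]
 [371.  161.7]]
```

View pics/wrist_11.png

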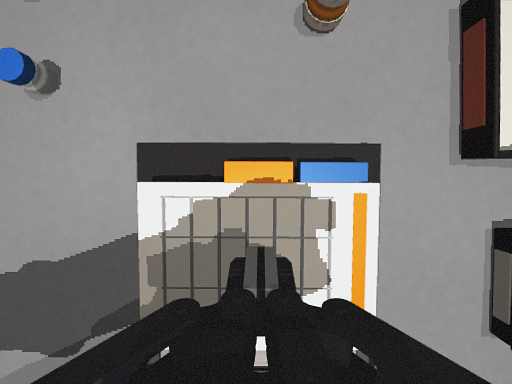

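View pics/s11z.png

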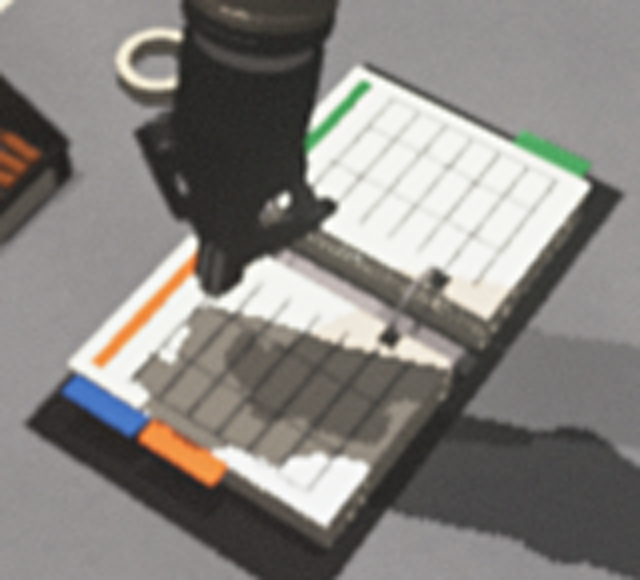

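View pics/scene_11.png

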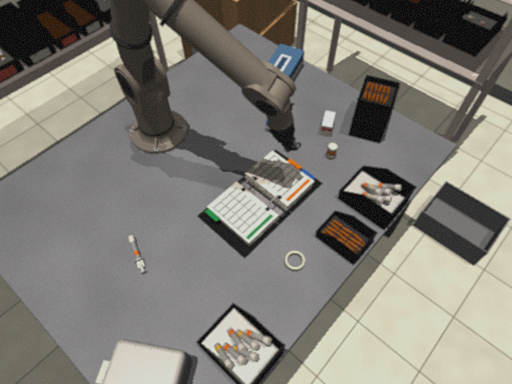

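```bash
python3 -c "
from h import *
print(r.get_obs()['contact_force']);print(r.hand_in())"
```

```text
[ 0.09791124 -0.22216609 -0.54538962]
the job is handed in; nothing more can be done
None
```

I turned the orange-tabbed board over the rings with shut fingers, without gripping it. I pushed it up from under its tab, followed it round, then pressed it flat on the left-hand side. I backed the arm off and handed the job in at about 16 s.

- **Board flat:** the final press met about 14 N, well above the 1–2 N needed to turn the board, so it was against its stop. After backing off, its corners in the wrist picture matched a flat board to within 1–3 pixels, which would show a tilt of about 0.04 rad or more.
- **Green and blue boards:** the last pictures show both still lying flat.
- **Other things on the counter:** the amber vial, carton, tape roll and syringe look undisturbed. The clear vial was standing in the last wrist picture. The arm hid the dose cup in the final scene picture and I did not check it again, but nothing went near it.
- **Contact when I finished:** the robot was touching nothing, and the measured force was close to zero.

No check failed. The two fixed cameras disagreed by about 10 mm on the tab's position at first. Fitting the binder's corners settled it, and the wrist camera agreed with that fit to within 1–3 pixels.

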